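Return a stacked electronics kit to its foam pads

ROBOT

A 6-joint arm with a two-finger parallel gripper is mounted at the origin on the work surface. World frame = base frame: x ahead of the robot, y to its left, z up, the work surface at z = 0. Lengths are in mm, angles in rad, forces in N, time in s.
With the tool pointing down it reaches from about 275 to 750 mm from the base axis. Payload 10.2 kg.
Tool frame: the origin (TCP) lies at the very end of the fingers, on their centre line; the grasp point (between the pads) lies 19 mm behind it (ctrl.tcp_to_grasp is the distance from the TCP to the grasp point, in mm); z points along the fingers, x is the direction in which the jaws open and shut, and the axes are right-handed (so a half turn about z gives the same grasp; the last joint's range is limited). The gripper opens to 85 mm and grips with 20 to 120 N. Pads are 22 mm wide; open, the fingers measure 114 mm over their backs; the gripper's body (76 mm by 85 mm) begins 54 mm behind the grasp point. The pads swing forward as they close: fully open they stand 13 mm farther back than shut.
Start: joints at [-1.335, 0.313, 1.498, -0, 1.331, -0.223], TCP at [232.497, -470.719, 231.294] pointing down, gripper open.
Joint ranges: [-2.94, 2.94], [-0.97, 2.17], [0.19, 2.56], [-1.23, 4.37], [0.02, 3.11], [-2.88, 2.88]. Speed limits (rad/s): [2.39, 2.39, 3.01, 3.14, 3.14, 3.14].

INTERFACE

Orientations are given as a unit quaternion [w, x, y, z].
In Python, from rig import monitor, vision, order, ctrl gives the robot as it stands. The module is installed in compiled form; this text tells all that it offers.
- The arm moves only by the shell command python3 -m pendant 'ROWS' [FORCE]. ROWS is JSON, a list that holds one entry, the list of rows, each a list of 5 numbers: the closure, from -1 (fully open) to 1 (shut), then the shift along the world's x, y, z in m, then the turn about the world's z in degrees. In form: [[[fingers, dx, dy, dz, spin], ...]]. A call has 1 to 20 rows; each row is the pose to reach, as a shift and turn from the pose commanded when the call began; what a row does not reach only later rows make up. A row lasts 1/10 s, in which the tool goes at most 50 mm and 8.59 degrees, less where a joint would pass 70% of its speed; a pose out of reach is approached as far as the arm can. A call with a gripper value outside its range is refused whole. The fingers move at their own pace and stop on an object; FORCE is the grip in N (left out, the last holds). Time passes only in rows, so rows that repeat a pose let the fingers close. It gives the time, the measured TCP pose, the force and the opening at its end, in the units of the state.
- monitor.sense(): the state, without advancing time (a new reading comes with each control period).
- vision.capture(name): name is "side" or "top" or "wrist"; returns (picture, depth): 384x512x3 uint8, red, green, blue; 384x512 float32, mm along the optical axis (not along the pixel's ray), 0 where there is no reading.
- vision.camera_info(name): a dict with "fov_y" (degrees; the focal length in pixels is half the picture's height over the tangent of half this angle, whatever the lens; pixels are square), "cx", "cy" (the principal point, pixels), "R" (3x3) and "t" (3): a world point X has camera coordinates R X + t; the wrist camera has in their place "hand_eye" (4x4, takes a point from camera to tool coordinates, whose origin is the TCP and whose axes are the tool frame's). Camera axes: x right, y down, z forward; pixel columns grow to the right and rows downward; lengths in mm; the calibration is good to about 2 mm. A picture is of the moment at which its call begins: read the wrist's pose just before it. camera_info takes no time and is no camera call.
- order.finish_job(): hands the job in, once; it reports no verdict.
The state is a dict: "time_s": time; "joints": joint angles; "dq": joint speeds; "tau": joint torques, N m; "eef_pos": TCP position; "ee_rot": TCP orientation; "force": force on the tool from outside, world axes, zero at the start; "wrist_torque": the same for the moment, N m; "grip_width": opening from 0.0 (shut) to 1.0 (fully open).
Only numpy, scipy, OpenCV 4.12 (cv2) and the standard library are available. Lean on these libraries where they do the work, as an engineer would, in place of code of your own. Each camera call takes 0.05 s, during which the arm holds its last target.

TASK

Put the electronics kit away: take the stack apart from the top down, one part at a time, and set each part upright on the foam pad cut to its own shape and size - first the buzzer, then the roll of tape, then the battery holder, last the project case. Centre each part on its pad, the two boxes lengthwise along theirs, and do not drop or tip anything over.

Things in the scene. Friction and masses are not known exactly. Their poses are not given: they have to be found in the camera images.
- buzzer_c (a point): Top of the stack: a black plastic buzzer, a plain upright cylinder 32 mm in diameter and 20 mm tall. This point is its centre, 10 mm above its underside; z is up. It rests on the roll of tape. 30 g.
- tape_c (a point): Second from the top: a white roll of tape lying flat, a ring 48 mm outside, 20 mm tall, its 22 mm middle closed by a cardboard core. This point is its centre (10 mm above its underside); z is up. It rests on the battery holder. 60 g.
- battery_c (a point): Third from the top: a closed black battery holder, a flat box 62 x 48 x 22 mm. This point is its centre, 11 mm above its underside; x along its 62 mm length, y along its 48 mm width, z is up. It rests on the project case, turned up to 0.2 rad from it. 130 g.
- case_c (a point): Bottom of the stack, on the table: a white plastic project case with four screws in its lid, a box 104 x 60 x 32 mm. This point is its centre, 16 mm above its underside; x along its 104 mm length, y along its 60 mm width, z is up. 220 g.
- pad_buzzer_top (a point): Buzzer's place: the small round dark grey foam pad, 54 mm in diameter, 3 mm thick, fixed flat on the table, with one thin white circle of 32 mm drawn on it. This point is the middle of its top face; z is up.
- pad_tape_top (a point): Tape's place: the larger round dark grey foam pad, 72 mm in diameter, 3 mm thick, fixed flat on the table, with two thin white circles (48 and 23 mm) drawn on it. This point is the middle of its top face; z is up.
- pad_battery_top (a point): Battery holder's place: the smaller rectangular dark grey foam pad, 86 x 72 mm, 3 mm thick, fixed flat on the table, with a thin white 62 x 48 mm rectangle drawn on it. This point is the middle of its top face; x along its 86 mm side, z is up.
- pad_case_top (a point): Project case's place: the largest, rectangular dark grey foam pad, 128 x 84 mm, 3 mm thick, fixed flat on the table, with a thin white 104 x 60 mm rectangle drawn on it. This point is the middle of its top face; x along its 128 mm side, z is up.
Mind the look-alikes: they are no part of the job. What is shaped like the part that bears case_c but orange is not meant. What is shaped like the part that bears buzzer_c but orange is not meant.

How it is judged (in metres and radians):
On the way, in this order (a step that is already met when the one before it is completed fails the run):
1. the buzzer has been set down on its pad and released (horizontal distance between buzzer_c and pad_buzzer_top below 0.012 m and z of buzzer_c in the frame of pad_buzzer_top between 0.006 and 0.015 m and angle between buzzer_c's own z axis and vertical below 0.12 rad and linear speed of buzzer below 0.02 m/s and contact force between buzzer and the fingers below 0.05 N), for 0.2 s.
2. the roll of tape has been set down on its pad and released (horizontal distance between tape_c and pad_tape_top below 0.012 m and z of tape_c in the frame of pad_tape_top between 0.006 and 0.015 m and angle between tape_c's own z axis and vertical below 0.12 rad and linear speed of tape below 0.02 m/s and contact force between tape and the fingers below 0.05 N), for 0.2 s.
3. the battery holder has been set down on its pad and released (horizontal distance between battery_c and pad_battery_top below 0.012 m and z of battery_c in the frame of pad_battery_top between 0.007 and 0.016 m and angle between battery_c's own z axis and vertical below 0.12 rad and angle between the x axis of battery_c and the x axis of pad_battery_top, either way round below 0.26 rad and linear speed of battery below 0.02 m/s and contact force between battery and the fingers below 0.05 N), for 0.2 s.
4. the project case has been set down on its pad and released (horizontal distance between case_c and pad_case_top below 0.012 m and z of case_c in the frame of pad_case_top between 0.012 and 0.021 m and angle between case_c's own z axis and vertical below 0.12 rad and angle between the x axis of case_c and the x axis of pad_case_top, either way round below 0.26 rad and linear speed of case below 0.02 m/s and contact force between case and the fingers below 0.05 N), for 0.2 s.
At the end, for the whole second after the job is handed in: Buzzer, tape, battery holder and case each rest upright on the top of their own pad, centre within 12 mm of the pad's centre, tilted less than 0.12 rad, the battery holder and the case lengthwise along their pads within 0.26 rad (either way round), all released and at rest (all of step 1 and all of step 2 and all of step 3 and all of step 4); the robot touches nothing.
It fails at once if a part of the kit is tipped over (angle between any of buzzer_c, tape_c, battery_c, case_c's own z axis and vertical above 0.8 rad).
It fails at once if a part of the kit is dropped or thrown (moves faster than 0.8 m/s with no finger on it) ((linear speed of buzzer above 0.8 m/s and contact force between buzzer and the fingers below 0.02 N) or (linear speed of tape above 0.8 m/s and contact force between tape and the fingers below 0.02 N) or (linear speed of battery above 0.8 m/s and contact force between battery and the fingers below 0.02 N) or (linear speed of case above 0.8 m/s and contact force between case and the fingers below 0.02 N)).
It also fails if it takes over 112 s, if anything falls off the work surface, if the arm or the gripper's body presses on something with over 40 N, if the wrist force passes 120 N, or if a joint passes its speed limit or range.

## Working session

There is one attempt and no reset: what is moved stays moved. The work goes in short steps, Python scripts to look and compute and a shell command to move; the robot and the scene stay as the last step left them, time stands still between calls to the robot, and variables do not carry over. Pictures are saved under pics/ and viewed, and the job is handed in when it is done.

```bash
mkdir -p pics; ls; python3 - <<'E'
from rig import monitor, vision, order, ctrl
import cv2,numpy as np
s=monitor.sense();print(s, ctrl.tcp_to_grasp)
for n in ("top","side","wrist"):
    im,d=vision.capture(n)
    cv2.imwrite(f"pics/{n}0.png",im[:,:,::-1]); np.save(f"pics/{n}0.npy",d)
    i=vision.camera_info(n);print(n,i)
E
```

```text
pics
{'time_s': 0.0, 'joints': array([-1.33539399e+00,  3.13469918e-01,  1.49845754e+00,  9.68119631e-06,
        1.33100889e+00, -2.23419295e-01]), 'dq': array([-0.00039254,  0.00043848, -0.00016939,  0.00090976,  0.00051207,
        0.00040385]), 'tau': array([-5.05394928e-04, -4.12260211e+01, -2.59742153e+01, -2.22077460e-04,
        4.17216957e-03, -4.15690650e-06]), 'eef_pos': array([ 232.436896  , -470.44558107,  230.71718814]), 'ee_rot': array([-4.75557160e-04,  8.49378950e-01, -5.27783050e-01, -4.74601323e-04]), 'force': array([-0.10398703,  0.00941986, -0.490133  ]), 'wrist_torque': array([0.00575269, 0.0169957 , 0.01710935]), 'grip_width': 0.9995021471285938} 18.700000000000003
top {'fov_y': 54.913320906200326, 'cx': 256.8201897448525, 'cy': 192.6613747371656, 'R': array([[ 0.02740095, -0.99944829,  0.01877002],
       [-0.99641313, -0.02881202, -0.07956602],
       [ 0.08006293, -0.01652251, -0.99665287]]), 't': array([-25.36324649, 480.03384875, 827.98424012])}
side {'fov_y': 49.66530301871359, 'cx': 253.55728481767161, 'cy': 185.00150879976377, 'R': array([[-0.99051585, -0.13737653, -0.0024581 ],
       [-0.08060981,  0.59551668, -0.7992884 ],
       [ 0.11126731, -0.79150968, -0.60094261]]), 't': array([490.13790758,  98.39004302, 849.84271326])}
wrist {'fov_y': 68.21688858212339, 'cx': 249.9029807969877, 'cy': 194.61809355804584, 'hand_eye': array([[ 9.99999476e-01, -6.42649659e-04, -7.97034828e-04,
         5.05955453e-01],
       [ 8.66853827e-04,  9.45681094e-01,  3.25094627e-01,
        -8.32138390e+01],
       [ 5.44818818e-04, -3.25095147e-01,  9.45681156e-01,
        -1.42260401e+02],
       [ 0.00000000e+00,  0.00000000e+00,  0.00000000e+00,
         1.00000000e+00]])}
```

View pics/top0.png

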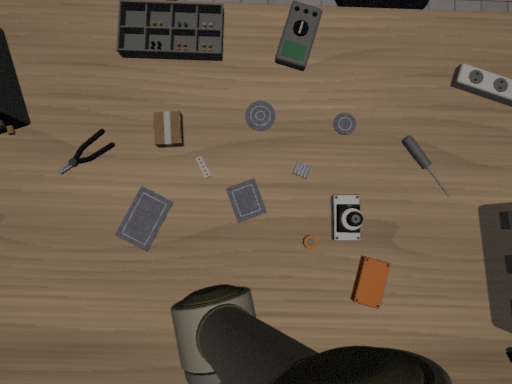

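View pics/side0.png

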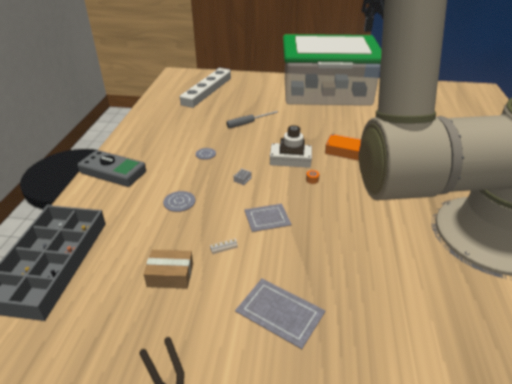

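View pics/wrist0.png

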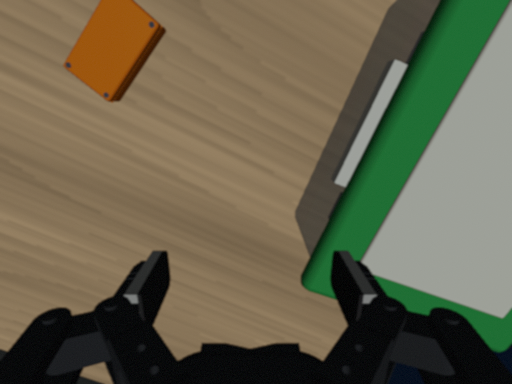

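The top view shows the stack at about (347,217). The pads are: case (145,218), battery (246,200), tape (260,116) and buzzer (344,123). The orange look-alikes are at (310,242) and (371,283). Next I enlarge crops and measure in two views.

```bash
cat > h.py <<'E'
import numpy as np,cv2
from rig import monitor, vision, order, ctrl
from scipy.spatial.transform import Rotation as Ro
H,W=384,512
def cam(n,s=None):
    i=vision.camera_info(n);f=H/2/np.tan(np.radians(i['fov_y']/2))
    K=np.array([[f,0,i['cx']],[0,f,i['cy']],[0,0,1]])
    if 'R' in i: return K,np.array(i['R']),np.array(i['t'])
    q=s['ee_rot'];Rt=Ro.from_quat([q[1],q[2],q[3],q[0]]).as_matrix()
    T=np.eye(4);T[:3,:3]=Rt;T[:3,3]=s['eef_pos'];T=T@i['hand_eye'];T=np.linalg.inv(T)
    return K,T[:3,:3],T[:3,3]
def ray(c,uv):
    K,R,t=c;d=R.T@np.linalg.inv(K)@[uv[0],uv[1],1];return -R.T@t,d
def plane(c,uv,z):
    o,d=ray(c,uv);return o+d*(z-o[2])/d[2]
def depthpt(c,uv,z):
    o,d=ray(c,uv);return o+d*z
def proj(c,X):
    K,R,t=c;p=K@(R@np.array(X)+t);return p[:2]/p[2]
def tri(cs,uvs):
    A=[];b=[]
    for c,uv in zip(cs,uvs):
        o,d=ray(c,uv);d=d/np.linalg.norm(d);P=np.eye(3)-np.outer(d,d);A.append(P);b.append(P@o)
    X,_,_,_=np.linalg.lstsq(np.vstack(A),np.hstack(b),rcond=None)
    return X
def crop(im,x0,y0,w,h,k,fn):
    c=cv2.resize(im[y0:y0+h,x0:x0+w],None,fx=k,fy=k,interpolation=cv2.INTER_CUBIC)
    cv2.imwrite(fn,c)
E
python3 - <<'E'
from h import *
t=cv2.imread('pics/top0.png');s=cv2.imread('pics/side0.png')
crop(t,110,90,160,170,4.0/1.2,'pics/tc1.png')
crop(t,290,100,110,150,4,'pics/tc2.png')
crop(s,150,110,180,130,4,'pics/sc1.png')
c=cam('top');d=np.load('pics/top0.npy')
for n,uv in dict(buz=(350,218),case=(347,217),padc=(145,218),padb=(246,200),padt=(260,116),padz=(344,123),table=(200,200)).items():
    print(n,depthpt(c,uv,d[uv[1],uv[0]]).round(1))
cs=cam('side');ds=np.load('pics/side0.npy')
for n,uv in dict(padc=(281,312),padb=(268,217),padt=(179,201),padz=(206,154)).items():
    print(n,depthpt(cs,uv,ds[uv[1],uv[0]]).round(1))
E
```

```text
buz [ 427.1 -206.    96.5]
case [ 429.1 -201.3   90.5]
padc [415.7 244.7   3. ]
padb [463.8  12.6   5.9]
padt [663.8 -14.6   6.8]
padz [ 653.4 -214.4    6.8]
table [4.611e+02 1.200e+02 4.000e-01]
padc [413.5 252.    3.2]
padb [461.4  16.    2.9]
padt [665.5 -11.8   2.2]
padz [ 650.9 -214.1   -0. ]
```

View pics/tc1.png

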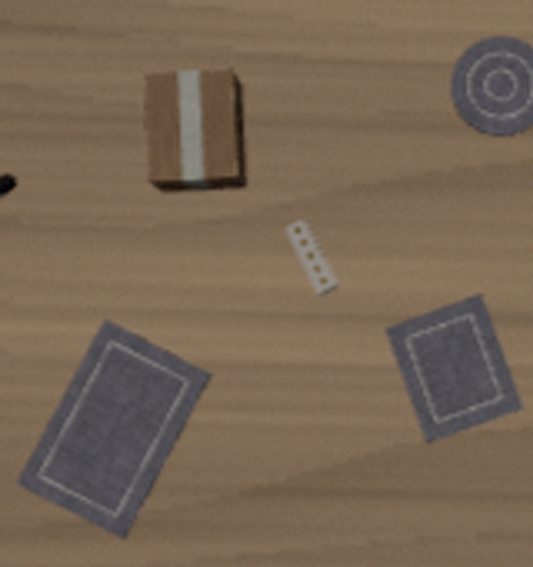

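View pics/tc2.png

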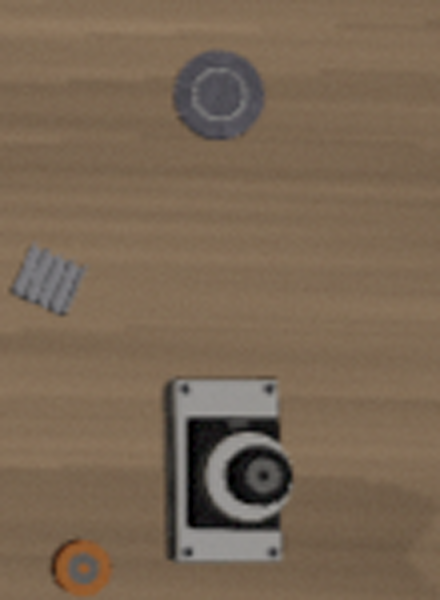

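View pics/sc1.png

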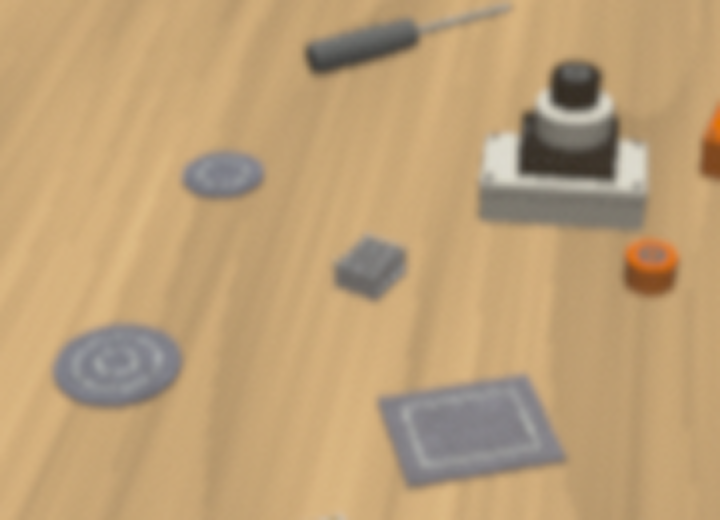

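```bash
python3 - <<'E'
from h import *
t=cam('top');s=cam('side')
def u(p,k,x,y): return ((p[0]+.5)/k-.5+x,(p[1]+.5)/k-.5+y)
T1=lambda p:u(p,4/1.2,110,90);T2=lambda p:u(p,4,290,100);S=lambda p:u(p,4,150,110)
def rect(c,pts,z,n):
    P=np.array([plane(c,p,z) for p in pts]);C=P.mean(0)
    print(n,C.round(1),'sides',[np.linalg.norm(P[i]-P[i-1]).round(1) for i in range(4)],'dirs',[round(float(np.degrees(np.arctan2(*(P[i]-P[i-1])[1::-1]))),1) for i in range(4)])
rect(t,[T1(p) for p in [(107,321),(212,375),(125,538),(19,482)]],3,'padcase')
rect(s,[(265,280),(324,315),(300,345),(237,310)],3,'padcase side')
rect(t,[T1(p) for p in [(482,295),(522,408),(430,442),(387,329)]],3,'padbat')
rect(s,[S(p) for p in [(379,399),(529,376),(566,460),(409,487)]],3,'padbat side')
rect(t,[T2(p) for p in [(177,379),(277,379),(280,559),(177,559)]],32,'case')
for n,a,b,z in [('padtape',T1((501,86)),S((117,361)),3),('padbuz',T2((219,95)),S((223,174)),3),('buz',T2((262,476)),S((577,73)),94)]:
    print(n,plane(t,a,z).round(1),plane(s,b,z).round(1),'tri',tri([t,s],[a,b]).round(1))
E
```

```text
padcase [415.2 246.    3. ] sides [np.float64(125.7), np.float64(82.8), np.float64(126.4), np.float64(83.1)] dirs [-25.7, -115.5, 154.4, 64.0]
padcase side [414.1 250.5   3. ] sides [np.float64(80.5), np.float64(121.8), np.float64(70.8), np.float64(119.4)] dirs [-119.2, 150.2, 58.6, -25.1]
padbat [463.7  12.1   3. ] sides [np.float64(70.8), np.float64(84.2), np.float64(68.4), np.float64(84.6)] dirs [-68.5, -159.0, 111.8, 22.6]
padbat side [462.8  15.9   3. ] sides [np.float64(71.7), np.float64(85.3), np.float64(70.7), np.float64(84.4)] dirs [-68.7, -158.9, 110.6, 21.8]
case [ 430.8 -215.7   32. ] sides [np.float64(101.3), np.float64(57.0), np.float64(101.4), np.float64(58.1)] dirs [0.6, -88.3, -178.7, 91.5]
padtape [666.2 -14.5   3. ] [666.6 -14.7   3. ] tri [666.3 -14.5   3.2]
padbuz [ 653.5 -216.2    3. ] [ 652.2 -213.5    3. ] tri [ 653.6 -216.8    0.9]
buz [ 426.1 -217.4   94. ] [ 425.3 -215.2   94. ] tri [ 425.7 -217.8   92.6]
```

```bash
python3 -m pendant '[[[-1,0.02,0.025,0,-3],[-1,0.05,0.065,0,-8],[-1,0.08,0.105,0,-13],[-1,0.11,0.145,0,-18],[-1,0.14,0.185,0,-22],[-1,0.17,0.225,0,-25],[-1,0.19,0.25,0,-26.3],[-1,0.1955,0.2545,0,-26.3],[-1,0.1955,0.2545,0,-26.3],[-1,0.1955,0.2545,0,-26.3]]]' 25; python3 - <<'E'
from h import *
s=monitor.sense();im,d=vision.capture('wrist');cv2.imwrite('pics/w1.png',im[:,:,::-1]);np.savez('pics/w1.npz',p=s['eef_pos'],q=s['ee_rot'],d=d)
E
```

```text
time_s: 1.15
eef_pos: [427.5, -217.0, 231.1]
ee_rot: [-0.0, -0.707, 0.707, 0.0]
force: [-0.4, -0.7, 0.2]
grip_width: 0.999
```

View pics/w1.png

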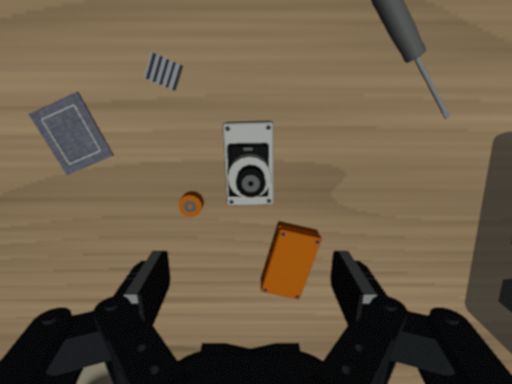

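```bash
python3 -m pendant '[[[-1,0,0,-0.04,0],[-1,0,0,-0.08,0],[-1,0,0,-0.1,0],[-1,0,0,-0.1,0]]]'; python3 - <<'E'
from h import *
s=monitor.sense();im,d=vision.capture('wrist');cv2.imwrite('pics/w2.png',im[:,:,::-1]);np.savez('pics/w2.npz',p=s['eef_pos'],q=s['ee_rot'],d=d)
crop(cv2.imread('pics/w1.png'),190,100,120,120,5,'pics/w1c.png')
crop(cv2.imread('pics/w2.png'),150,60,200,200,3,'pics/w2c.png')
E
```

```text
time_s: 1.6
eef_pos: [426.3, -216.3, 129.0]
ee_rot: [-0.0, -0.706, 0.708, 0.003]
force: [0.8, 0.3, 0.6]
grip_width: 1.002
```

View pics/w1c.png

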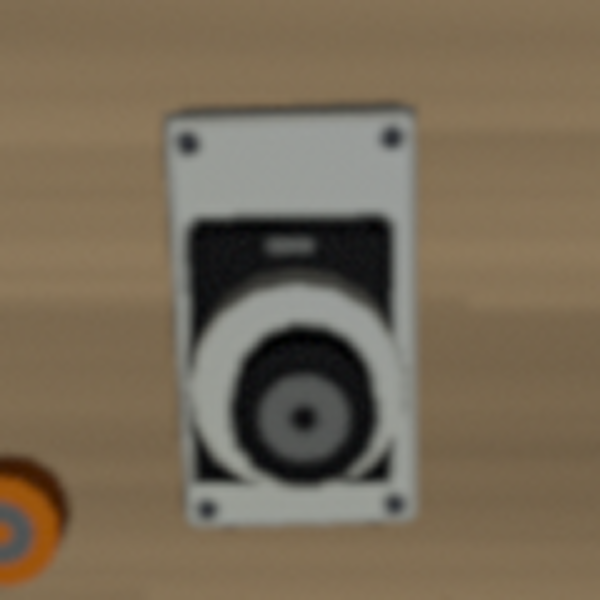

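View pics/w2c.png

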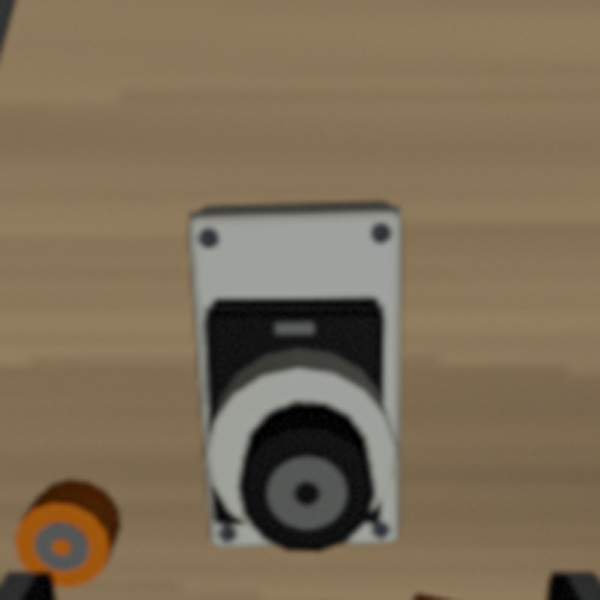

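```bash
cat >> h.py <<'E'
def wcam(fn):
    z=np.load(fn);return cam('wrist',dict(eef_pos=z['p'],ee_rot=z['q']))
def u(p,k,x,y): return ((p[0]+.5)/k-.5+x,(p[1]+.5)/k-.5+y)
def rect(c,pts,z,n):
    P=np.array([plane(c,p,z) for p in pts]);C=P.mean(0)
    print(n,C.round(1),'sides',[float(np.linalg.norm(P[i]-P[i-1]).round(1)) for i in range(4)],'dirs',[round(float(np.degrees(np.arctan2(*(P[i]-P[i-1])[1::-1]))),1) for i in range(4)])
E
python3 - <<'E'
from h import *
a=wcam('pics/w1.npz');b=wcam('pics/w2.npz');t=cam('top');s=cam('side')
A=lambda p:u(p,5,190,100);B=lambda p:u(p,3,150,60)
print(np.load('pics/w2.npz')['p'])
for z in (92,94): print(plane(a,A((303,418)),z).round(1),plane(b,B((306,494)),z).round(1))
print('tri',tri([a,b],[A((303,418)),B((306,494))]).round(1))
print('tri4',tri([a,b,t,s],[A((303,418)),B((306,494)),u((262,476),4,290,100),u((577,73),4,150,110)]).round(1))
rect(a,[A(p) for p in [(166,118),(412,112),(412,521),(190,524)]],32,'case')
rect(b,[B(p) for p in [(192,213),(398,209),(396,540),(216,545)]],32,'case')
rect(a,[A(p) for p in [(190,221),(390,216),(390,480),(197,480)]],54,'bat')
rect(b,[B(p) for p in [(208,303),(382,301),(381,528),(213,523)]],54,'bat')
E
```

```text
[ 426.2840821  -216.34156918  129.04673517]
[ 426.6 -217.9   92. ] [ 426.1 -218.    92. ]
[ 427.2 -217.9   94. ] [ 427.1 -218.    94. ]
tri [ 427.5 -217.9   94.8]
tri4 [ 426.1 -218.    92.2]
case [ 431.6 -216.    32. ] sides [101.9, 57.6, 102.4, 57.2] dirs [1.6, -88.7, -178.6, 90.7]
case [ 432.4 -216.6   32. ] sides [103.0, 56.8, 102.2, 56.8] dirs [1.6, -89.1, -178.4, 91.7]
bat [ 430.8 -215.3   54. ] sides [61.6, 44.9, 62.7, 46.0] dirs [-0.0, -88.7, -178.9, 89.9]
bat [ 430.7 -215.4   54. ] sides [63.5, 45.1, 65.6, 47.8] dirs [-0.9, -89.5, -178.6, 88.0]
```

```bash
python3 -m pendant '[[[-1,-0.001,-0.002,-0.02,0],[-1,-0.001,-0.002,-0.04,0],[-1,-0.001,-0.002,-0.0535,0],[-1,-0.001,-0.002,-0.0535,0],[-1,-0.001,-0.002,-0.0535,0],[-1,-0.001,-0.002,-0.0535,0]]]'; python3 - <<'E'
from h import *
for i in range(1):
    s=monitor.sense();print(s['eef_pos'],s['joints'])
im,d=vision.capture('wrist');cv2.imwrite('pics/w3.png',im[:,:,::-1]);np.savez('pics/w3.npz',p=s['eef_pos'],q=s['ee_rot'],d=d)
s=monitor.sense();print(s['eef_pos'])
im,d=vision.capture('side');crop(im[:,:,::-1],240,90,120,90,6,'pics/s3.png')
E
```

```text
time_s: 2.25
eef_pos: [427.5, -218.9, 79.2]
ee_rot: [0.0, -0.707, 0.707, -0.001]
force: [-0.4, 0.9, 0.2]
grip_width: 0.998
[ 427.5495525  -218.93485857   79.21463204] [-7.17791552e-01  4.02009802e-01  1.81567211e+00 -2.86819061e-05
  9.21399564e-01  8.53467567e-01]
[ 427.49112212 -218.77930436   79.01575337]
```

View pics/w3.png

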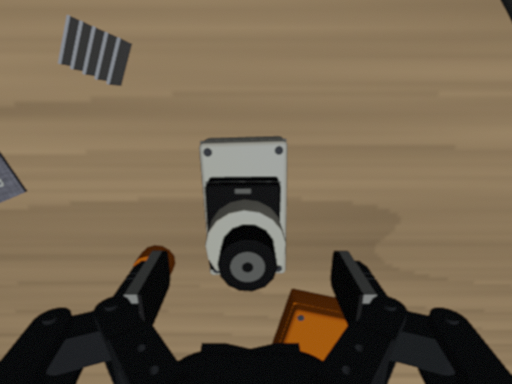

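View pics/s3.png

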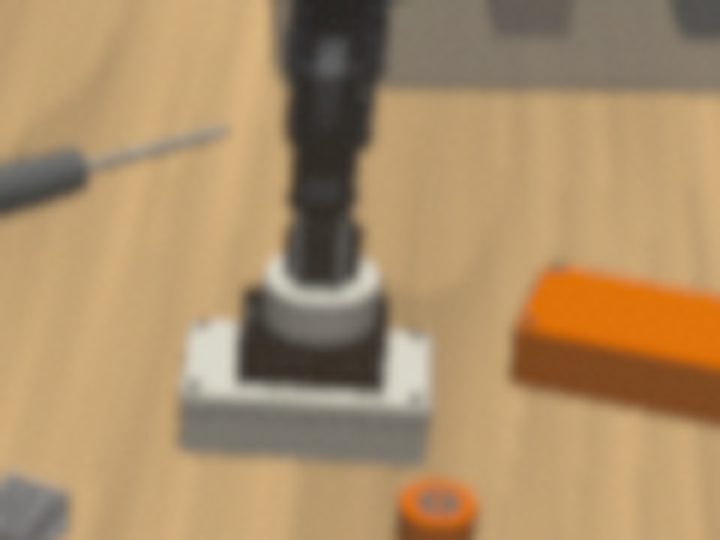

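```bash
python3 -m pendant '[[[-1,0,0,-0.002,0],[0.2,0,0,-0.002,0],[0.4,0,0,-0.002,0],[1,0,0,-0.002,0],[1,0,0,-0.002,0],[1,0,0,-0.002,0],[1,0,0,-0.002,0],[1,0,0,-0.002,0],[1,0,0,-0.002,0]]]' 30; python3 - <<'E'
from h import *
s=monitor.sense();im,d=vision.capture('wrist');cv2.imwrite('pics/w4.png',im[:,:,::-1])
E
```

```text
time_s: 3.25
eef_pos: [427.1, -218.3, 76.0]
ee_rot: [0.0, -0.707, 0.707, -0.0]
force: [-0.4, -0.1, 5.1]
grip_width: 0.362
```

View pics/w4.png

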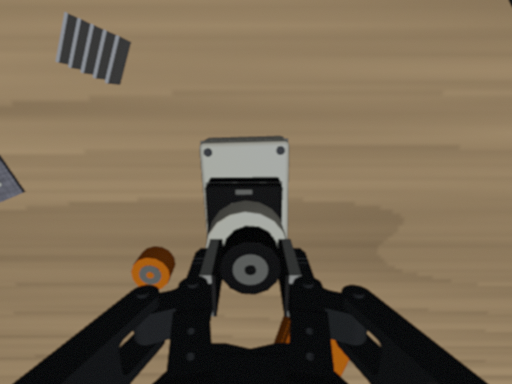

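```bash
python3 -m pendant '[[[1,0,0,0.01,0],[1,0,0,0.03,0],[1,0,0,0.06,0],[1,0.015,0,0.075,0],[1,0.045,0,0.08,0],[1,0.08,0.001,0.08,0],[1,0.12,0.001,0.08,0],[1,0.16,0.002,0.08,0],[1,0.195,0.002,0.08,0],[1,0.217,0.0025,0.08,0],[1,0.226,0.0025,0.08,0],[1,0.226,0.0025,0.08,0],[1,0.226,0.0025,0.08,0],[1,0.226,0.0025,0.08,0]]]'; python3 - <<'E'
from h import *
s=monitor.sense();im,d=vision.capture('wrist');cv2.imwrite('pics/w5.png',im[:,:,::-1]);np.savez('pics/w5.npz',p=s['eef_pos'],q=s['ee_rot'],d=d)
print(s['eef_pos'])
crop(im[:,:,::-1],150,150,200,200,3,'pics/w5c.png')
E
```

```text
time_s: 4.7
eef_pos: [652.4, -215.8, 156.1]
ee_rot: [-0.0, -0.707, 0.707, 0.0]
force: [-0.4, 0.4, 0.8]
grip_width: 0.36
[ 652.39734989 -215.82335549  156.13805296]
```

View pics/w5c.png

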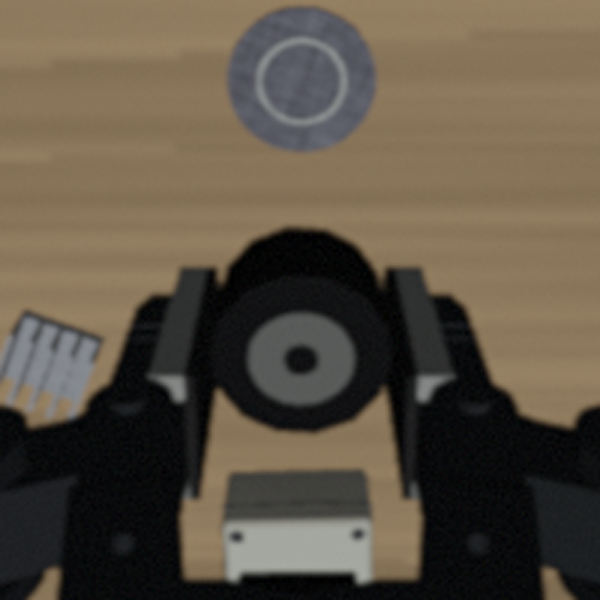

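```bash
python3 - <<'E'
from h import *
a=wcam('pics/w5.npz');B=lambda p:u(p,3,150,150)
print('pad',plane(a,B((301,80)),3).round(1),'padtri',tri([a,cam('top'),cam('side')],[B((301,80)),u((219,95),4,290,100),u((223,174),4,150,110)]).round(1),'buz',plane(a,B((301,359)),174.1).round(1))
E
```

```text
pad [ 655.1 -216.4    3. ] padtri [ 6.539e+02 -2.168e+02  6.000e-01] buz [ 652.8 -216.4  174.1]
```

```bash
python3 -m pendant '[[[1,0.0015,0,-0.02,0],[1,0.0015,0,-0.05,0],[1,0.0015,0,-0.085,0],[1,0.0015,0,-0.115,0],[1,0.0015,0,-0.135,0],[1,0.0015,0,-0.144,0],[1,0.0015,0,-0.148,0],[1,0.0015,0,-0.1495,0],[1,0.0015,0,-0.1495,0],[1,0.0015,0,-0.1495,0]]]'; python3 -m pendant '[[[1,0,0,-0.0005,0],[1,0,0,-0.001,0],[1,0,0,-0.001,0]]]'
```

```text
time_s: 5.75
eef_pos: [654.9, -215.9, 7.4]
ee_rot: [0.0, -0.707, 0.707, -0.001]
force: [0.1, 0.0, -0.2]
grip_width: 0.363
time_s: 6.05
eef_pos: [654.5, -215.7, 5.3]
ee_rot: [0.0, -0.707, 0.707, 0.0]
force: [0.9, 0.9, -0.4]
grip_width: 0.366
```

```bash
python3 -m pendant '[[[1,0,0,-0.0007,0],[1,0,0,-0.001,0],[1,0,0,-0.001,0]]]';  python3 - <<'E'
from h import *
print(monitor.sense()['eef_pos'])
im,d=vision.capture('side');crop(im[:,:,::-1],170,110,80,70,8,'pics/s6.png')
E
```

```text
time_s: 6.35
eef_pos: [654.6, -215.8, 5.1]
ee_rot: [0.0, -0.707, 0.707, -0.0]
force: [-2.9, 1.0, 5.4]
grip_width: 0.359
[ 654.5964101  -215.77151714    5.05532865]
```

View pics/s6.png

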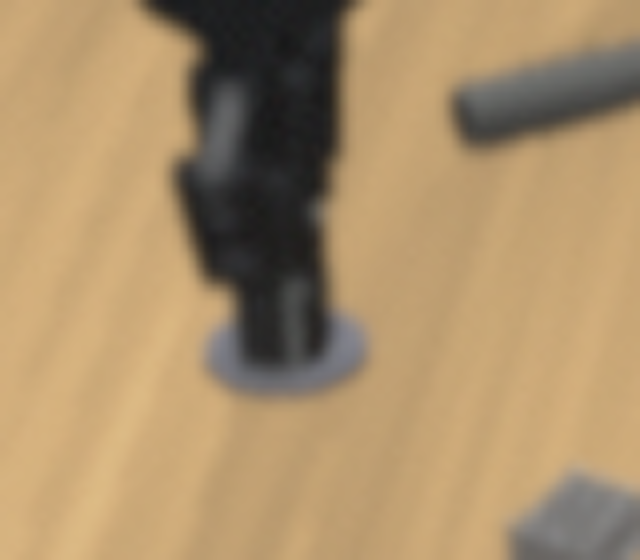

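```bash
python3 -m pendant '[[[0,0,0,0,0],[-0.4,0,0,0,0],[-1,0,0,0,0],[-1,0,0,0,0],[-1,0,0,0,0],[-1,0,0,0.01,0],[-1,0,0,0.04,0],[-1,0,0,0.08,0],[-1,-0.01,0,0.12,0],[-1,-0.01,0,0.13,0],[-1,-0.01,0,0.13,0],[-1,-0.01,0,0.13,0]]]';  python3 - <<'E'
from h import *
s=monitor.sense();print(s['eef_pos'])
im,d=vision.capture('wrist');np.savez('pics/w7.npz',p=s['eef_pos'],q=s['ee_rot'],d=d)
crop(im[:,:,::-1],200,120,100,100,6,'pics/w7c.png')
E
```

```text
time_s: 7.6
eef_pos: [644.1, -215.5, 133.2]
ee_rot: [-0.0, -0.707, 0.707, 0.001]
force: [0.8, -0.4, -1.7]
grip_width: 1.003
[ 644.12968757 -215.50141102  133.17885209]
```

View pics/w7c.png

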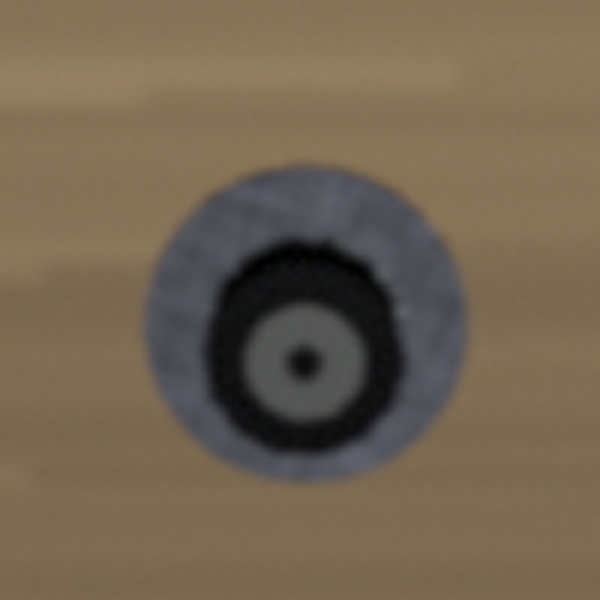

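```bash
python3 - <<'E'
from h import *
a=wcam('pics/w7.npz');B=lambda p:u(p,6,200,120)
print('pad',plane(a,B((307,323)),3).round(1),'buz',plane(a,B((303,362)),23).round(1))
E
```

```text
pad [ 655.9 -216.8    3. ] buz [ 655.  -216.1   23. ]
```

```bash
python3 -m pendant '[[[-1,-0.02,0,0,0],[-1,-0.055,0,0,0],[-1,-0.095,-0.001,0,0],[-1,-0.135,-0.001,0,0],[-1,-0.175,-0.002,0,0],[-1,-0.205,-0.002,0,0],[-1,-0.2165,-0.002,0,0],[-1,-0.2165,-0.002,0,0],[-1,-0.2165,-0.002,0,0],[-1,-0.2165,-0.002,0,0]]]';  python3 - <<'E'
from h import *
s=monitor.sense();print(s['eef_pos'])
im,d=vision.capture('wrist');np.savez('pics/w8.npz',p=s['eef_pos'],q=s['ee_rot'],d=d)
crop(im[:,:,::-1],180,110,140,140,4.2,'pics/w8c.png')
im,d=vision.capture('side');crop(im[:,:,::-1],260,110,70,70,8,'pics/s8.png')
E
```

```text
time_s: 8.65
eef_pos: [429.0, -217.8, 134.0]
ee_rot: [-0.0, 0.707, -0.707, -0.0]
force: [0.4, -0.4, -1.4]
grip_width: 1.004
[ 428.97513551 -217.75969706  133.99009067]
```

View pics/w8c.png

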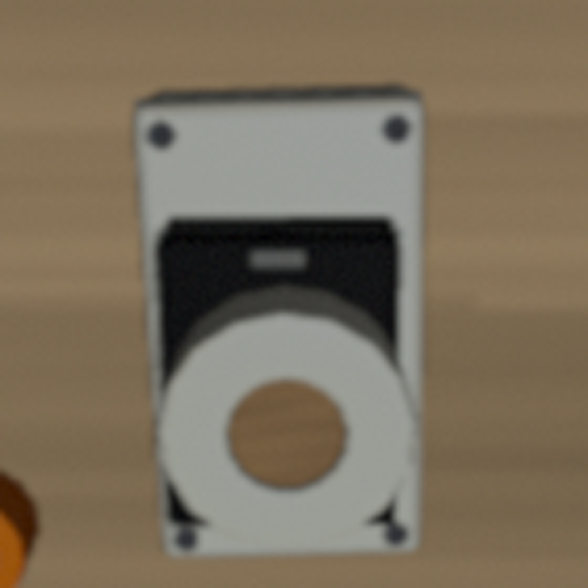

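View pics/s8.png

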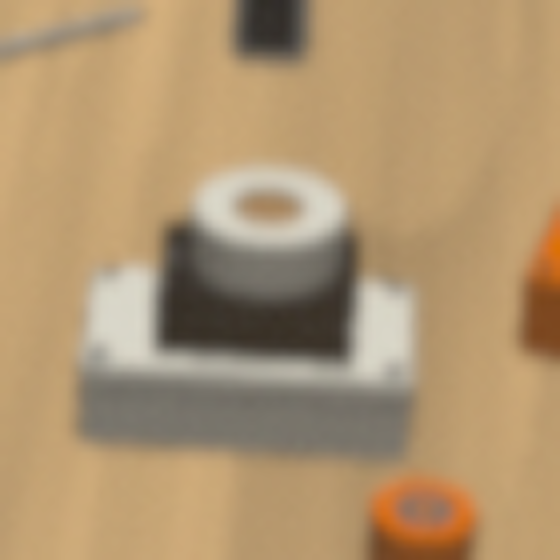

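```bash
python3 - <<'E'
from h import *
a=wcam('pics/w8.npz');B=lambda p:u(p,4.2,180,110);S=lambda p:u(p,8,260,110)
s=cam('side')
print('tape',plane(a,B((287,435)),74).round(1),plane(s,S((269,206)),74).round(1),'tri',tri([a,s],[B((287,435)),S((269,206))]).round(1))
rect(a,[B(p) for p in [(137,108),(420,100),(417,549),(168,553)]],32,'case')
rect(a,[B(p) for p in [(160,240),(396,236),(396,525),(170,522)]],54,'bat')
E
```

```text
tape [ 427.7 -216.8   74. ] [ 425.7 -213.8   74. ] tri [ 426.3 -216.9   71.9]
case [ 431.9 -216.3   32. ] sides [101.0, 57.2, 101.5, 57.2] dirs [1.5, -88.4, -178.5, 91.0]
bat [ 429.8 -215.4   54. ] sides [59.8, 45.0, 61.3, 46.9] dirs [-0.2, -89.0, -178.4, 89.1]
```

```bash
python3 -m pendant '[[[-1,-0.0005,0.001,-0.02,0],[-1,-0.0005,0.001,-0.045,0],[-1,-0.0005,0.001,-0.065,0],[-1,-0.0005,0.001,-0.0785,0],[-1,-0.0005,0.001,-0.0785,0],[-0.5,-0.0005,0.001,-0.0785,0],[-0.2,-0.0005,0.001,-0.0785,0],[0,-0.0005,0.001,-0.0785,0],[1,-0.0005,0.001,-0.0785,0],[1,-0.0005,0.001,-0.0785,0],[1,-0.0005,0.001,-0.0785,0],[1,-0.0005,0.001,-0.0785,0],[1,-0.0005,0.001,-0.0785,0]]]' 35;  python3 - <<'E'
from h import *
s=monitor.sense();print(s['eef_pos'],s['force'])
im,d=vision.capture('wrist');np.savez('pics/w9.npz',p=s['eef_pos'],q=s['ee_rot'],d=d)
cv2.imwrite('pics/w9.png',im[:,:,::-1])
im,d=vision.capture('side');crop(im[:,:,::-1],260,90,70,80,7,'pics/s9.png')
E
```

```text
time_s: 10.05
eef_pos: [428.0, -217.0, 56.9]
ee_rot: [0.0, -0.707, 0.707, -0.001]
force: [-0.8, 0.8, 5.3]
grip_width: 0.548
[ 427.95947846 -217.0346689    56.86414111] [-0.76171178  0.81777185  5.31252984]
```

View pics/w9.png

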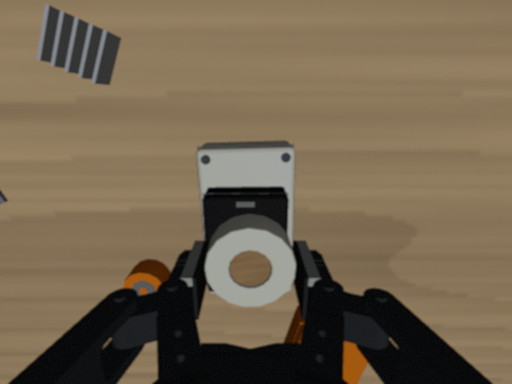

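View pics/s9.png

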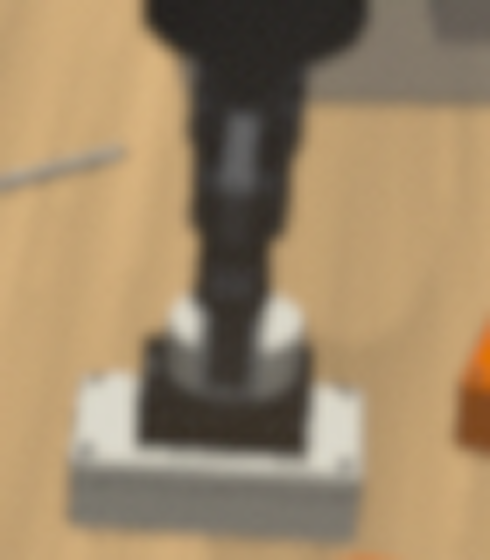

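```bash
python3 -m pendant '[[[1,0,0,0.01,0],[1,0,0,0.03,0],[1,0,0,0.06,0],[1,0.015,0.012,0.075,0],[1,0.04,0.034,0.08,0],[1,0.07,0.06,0.08,0],[1,0.1,0.085,0.08,0],[1,0.13,0.11,0.08,0],[1,0.16,0.135,0.08,0],[1,0.19,0.16,0.08,0],[1,0.215,0.182,0.08,0],[1,0.23,0.195,0.08,0],[1,0.2385,0.202,0.08,0],[1,0.2385,0.202,0.08,0],[1,0.2385,0.202,0.08,0],[1,0.2385,0.202,0.08,0]]]'; python3 - <<'E'
from h import *
s=monitor.sense();im,d=vision.capture('wrist');cv2.imwrite('pics/w10.png',im[:,:,::-1]);np.savez('pics/w10.npz',p=s['eef_pos'],q=s['ee_rot'],d=d)
print(s['eef_pos'])
crop(im[:,:,::-1],150,130,200,200,3,'pics/w10c.png')
E
```

```text
time_s: 11.75
eef_pos: [665.6, -15.3, 136.3]
ee_rot: [-0.0, -0.707, 0.707, -0.0]
force: [-0.2, 0.5, -1.3]
grip_width: 0.547
[665.58727253 -15.31729173 136.2548051 ]
```

View pics/w10c.png

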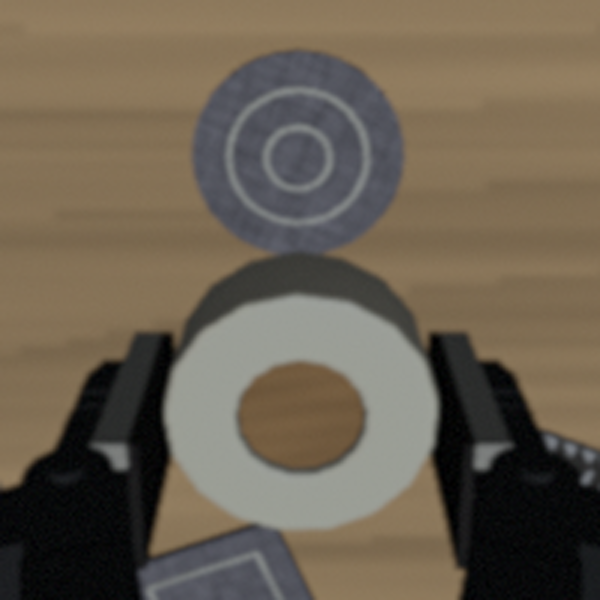

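```bash
python3 - <<'E'
from h import *
a=wcam('pics/w10.npz');B=lambda p:u(p,3,150,130)
print('pad',plane(a,B((298,156)),3).round(1),'tape',plane(a,B((301,415)),154).round(1))
E
```

```text
pad [668.2 -15.    3. ] tape [666.7 -15.9 154. ]
```

```bash
python3 -m pendant '[[[1,0.001,0.001,-0.02,0],[1,0.001,0.001,-0.05,0],[1,0.001,0.001,-0.08,0],[1,0.001,0.001,-0.105,0],[1,0.001,0.001,-0.12,0],[1,0.001,0.001,-0.127,0],[1,0.001,0.001,-0.1285,0],[1,0.001,0.001,-0.1295,0],[1,0.001,0.001,-0.1295,0],[1,0.001,0.001,-0.1295,0]]]'; python3 -m pendant '[[[1,0,0,-0.0005,0],[1,0,0,-0.0012,0],[1,0,0,-0.0012,0]]]'
```

```text
time_s: 12.8
eef_pos: [667.4, -13.8, 7.2]
ee_rot: [0.0, -0.707, 0.707, -0.001]
force: [-0.7, 0.0, -0.9]
grip_width: 0.548
time_s: 13.1
eef_pos: [667.2, -13.7, 5.9]
ee_rot: [0.0, -0.707, 0.707, -0.0]
force: [-2.1, -0.1, 5.4]
grip_width: 0.543
```

Contact at 5.4 N, so I release.

```bash
python3 -m pendant '[[[-0.2,0,0,0,0],[-0.5,0,0,0,0],[-1,0,0,0,0],[-1,0,0,0,0],[-1,0,0,0,0],[-1,0,0,0.01,0],[-1,0,0,0.04,0],[-1,0,0,0.08,0],[-1,-0.01,0,0.12,0],[-1,-0.01,0,0.13,0],[-1,-0.01,0,0.13,0],[-1,-0.01,0,0.13,0]]]';  python3 - <<'E'
from h import *
s=monitor.sense();print(s['eef_pos'])
im,d=vision.capture('wrist');np.savez('pics/w11.npz',p=s['eef_pos'],q=s['ee_rot'],d=d)
crop(im[:,:,::-1],200,120,100,100,6,'pics/w11c.png')
E
```

```text
time_s: 14.3
eef_pos: [656.5, -13.7, 133.9]
ee_rot: [-0.001, -0.707, 0.707, 0.001]
force: [-0.1, 0.2, -0.1]
grip_width: 0.999
[656.54361882 -13.65558583 133.87588813]
```

View pics/w11c.png

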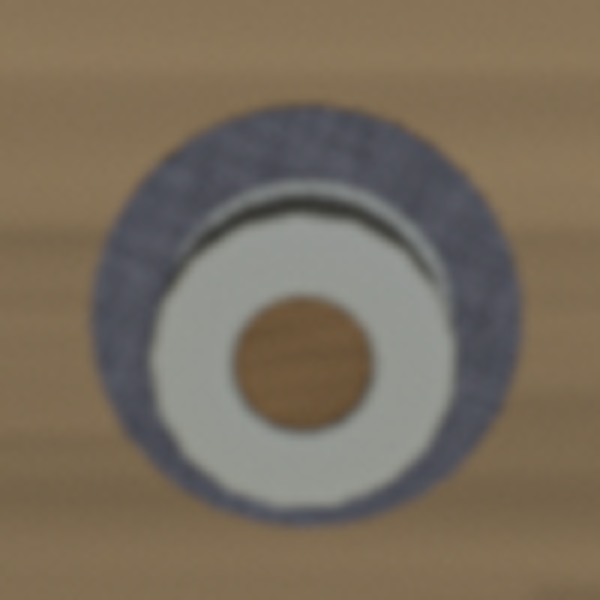

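```bash
python3 - <<'E'
from h import *
a=wcam('pics/w11.npz');B=lambda p:u(p,6,200,120)
print('pad',plane(a,B((307,315)),3).round(1),'tape',plane(a,B((303,362)),23).round(1))
E
python3 -m pendant '[[[-1,-0.015,-0.013,0,0],[-1,-0.04,-0.036,0,0],[-1,-0.07,-0.062,0,0],[-1,-0.1,-0.09,0,0],[-1,-0.13,-0.116,0,0],[-1,-0.16,-0.142,0,0],[-1,-0.19,-0.168,0,0],[-1,-0.215,-0.19,0,0],[-1,-0.228,-0.202,0,0],[-1,-0.228,-0.202,0,0],[-1,-0.228,-0.202,0,0],[-1,-0.228,-0.202,0,0]]]'
python3 - <<'E'
from h import *
s=monitor.sense();print(s['eef_pos'])
im,d=vision.capture('wrist');np.savez('pics/w12.npz',p=s['eef_pos'],q=s['ee_rot'],d=d)
crop(im[:,:,::-1],180,110,140,140,4.2,'pics/w12c.png')
im,d=vision.capture('side');crop(im[:,:,::-1],260,110,70,70,8,'pics/s12.png')
E
```

```text
pad [669.5 -15.    3. ] tape [667.2 -14.3  23. ]
time_s: 15.55
eef_pos: [429.4, -215.1, 134.6]
ee_rot: [-0.0, 0.707, -0.707, -0.001]
force: [-0.4, 0.0, -1.2]
grip_width: 0.997
[ 429.41121896 -215.05054064  134.55480084]
```

View pics/w12c.png

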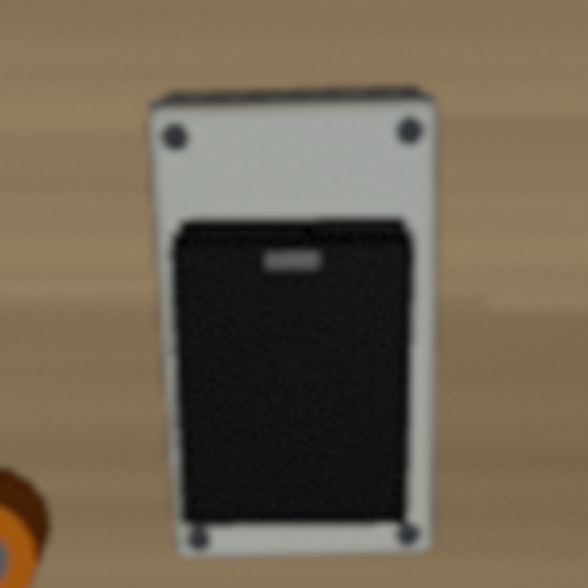

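View pics/s12.png

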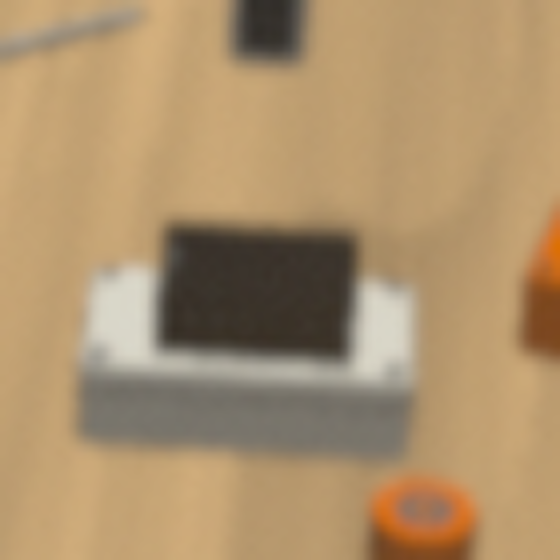

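```bash
python3 - <<'E'
from h import *
a=wcam('pics/w12.npz');B=lambda p:u(p,4.2,180,110);S=lambda p:u(p,8,260,110)
rect(a,[B(p) for p in [(151,108),(435,100),(431,549),(181,554)]],32,'case')
rect(a,[B(p) for p in [(175,240),(411,236),(406,521),(185,523)]],54,'bat')
s=cam('side')
P=[(175,240),(411,236)];Q=[(163,228),(163,228)]
for p,q in [((411,236),(168,228)),((406,521),(357,236))]: print(tri([a,s],[B(p),S(q)]).round(1))
E
```

```text
case [ 432.  -216.5   32. ] sides [101.5, 57.6, 101.8, 57.6] dirs [1.6, -88.4, -178.3, 91.3]
bat [ 430.1 -215.3   54. ] sides [60.2, 45.2, 60.5, 45.9] dirs [0.1, -89.0, -179.2, 90.6]
[ 458.8 -238.3   49.1]
[ 398.3 -238.9   50.7]
```

```bash
python3 -m pendant '[[[-1,0.001,0.0003,-0.02,0],[-1,0.001,0.0003,-0.05,0.5],[-1,0.001,0.0003,-0.08,0.5],[-1,0.001,0.0003,-0.095,0.5],[-1,0.001,0.0003,-0.101,0.5],[-1,0.001,0.0003,-0.101,0.5],[-0.5,0.001,0.0003,-0.101,0.5],[-0.2,0.001,0.0003,-0.101,0.5],[0,0.001,0.0003,-0.101,0.5],[1,0.001,0.0003,-0.101,0.5],[1,0.001,0.0003,-0.101,0.5],[1,0.001,0.0003,-0.101,0.5],[1,0.001,0.0003,-0.101,0.5],[1,0.001,0.0003,-0.101,0.5]]]' 45;  python3 - <<'E'
from h import *
s=monitor.sense();print(s['eef_pos'],s['force'])
im,d=vision.capture('wrist');np.savez('pics/w13.npz',p=s['eef_pos'],q=s['ee_rot'],d=d)
cv2.imwrite('pics/w13.png',im[:,:,::-1])
E
```

```text
time_s: 17.05
eef_pos: [430.4, -215.7, 35.1]
ee_rot: [-0.0, 0.71, -0.704, 0.001]
force: [-0.9, -0.3, 7.1]
grip_width: 0.551
[ 430.41129868 -215.69665267   35.07531459] [-0.86176911 -0.27149403  7.0908367 ]
```

View pics/w13.png

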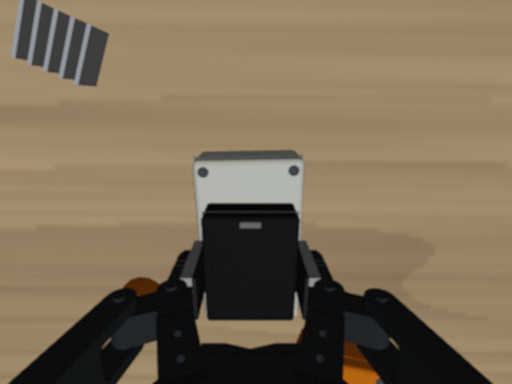

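```bash
python3 -m pendant '[[[1,0,0,0.01,0],[1,0,0,0.03,0],[1,0,0,0.06,0],[1,0.002,0.01,0.075,1],[1,0.006,0.035,0.08,4],[1,0.01,0.065,0.08,7],[1,0.015,0.1,0.08,10],[1,0.02,0.135,0.08,13],[1,0.025,0.17,0.08,16],[1,0.03,0.2,0.08,19],[1,0.033,0.22,0.08,21],[1,0.0335,0.229,0.08,21.2],[1,0.0335,0.229,0.08,21.2],[1,0.0335,0.229,0.08,21.2],[1,0.0335,0.229,0.08,21.2]]]'; python3 - <<'E'
from h import *
s=monitor.sense();im,d=vision.capture('wrist');cv2.imwrite('pics/w14.png',im[:,:,::-1]);np.savez('pics/w14.npz',p=s['eef_pos'],q=s['ee_rot'],d=d)
print(s['eef_pos'],s['ee_rot'])
crop(im[:,:,::-1],150,110,200,200,3,'pics/w14c.png')
E
```

```text
time_s: 18.6
eef_pos: [463.5, 12.7, 114.2]
ee_rot: [0.0, 0.827, -0.562, 0.0]
force: [-0.2, -0.0, -2.2]
grip_width: 0.551
[463.45920794  12.65718904 114.1666611 ] [ 8.59346174e-05  8.27049024e-01 -5.62129793e-01  2.40700436e-05]
```

View pics/w14c.png

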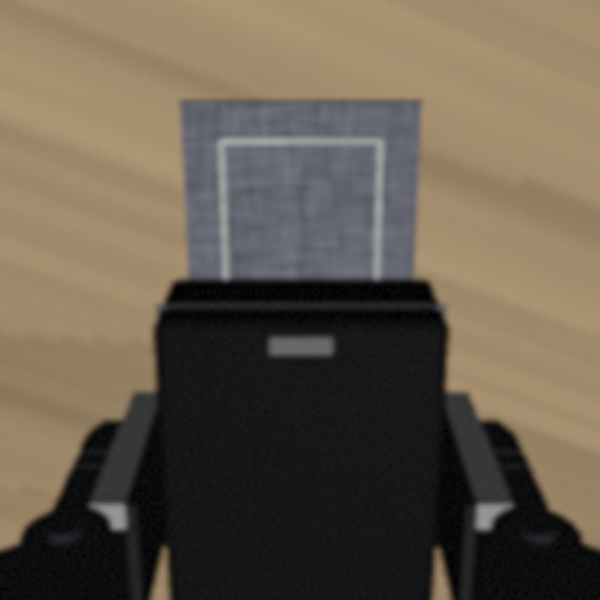

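```bash
python3 - <<'E'
from h import *
a=wcam('pics/w14.npz');B=lambda p:u(p,3,150,110)
P=[plane(a,B(p),3) for p in [(181,100),(420,99)]];Q=[plane(a,B(p),3) for p in [(218,141),(383,141)]]
E=[plane(a,B(p),134.0) for p in [(157,313),(445,313)]]
for n,X,L in [('pad',P,43),('line',Q,31),('bat',E,31)]:
    m=(X[0]+X[1])/2;v=X[1]-X[0];v/=np.linalg.norm(v);w=np.array([-v[1],v[0],0])
    print(n,m.round(1),'len',np.linalg.norm(X[1]-X[0]).round(1),'ang',np.degrees(np.arctan2(w[1],w[0])).round(1),'ctr',(m-w*L).round(1))
E
```

```text
pad [505.3  28.8   3. ] len 70.9 ang 21.8 ctr [465.3  12.9   3. ]
line [493.7  24.3   3. ] len 49.7 ang 21.5 ctr [464.9  12.9   3. ]
bat [493.   23.8 134. ] len 44.9 ang 21.6 ctr [464.2  12.4 134. ]
```

```bash
python3 -m pendant '[[[1,0.001,0.001,-0.02,0],[1,0.001,0.001,-0.045,0],[1,0.001,0.001,-0.07,0],[1,0.001,0.001,-0.09,0],[1,0.001,0.001,-0.1,0],[1,0.001,0.001,-0.105,0],[1,0.001,0.001,-0.107,0],[1,0.001,0.001,-0.1078,0],[1,0.001,0.001,-0.1078,0],[1,0.001,0.001,-0.1078,0]]]'; python3 -m pendant '[[[1,0,0,-0.0005,0],[1,0,0,-0.0012,0],[1,0,0,-0.0012,0]]]'
```

```text
time_s: 19.65
eef_pos: [464.8, 14.5, 6.8]
ee_rot: [-0.0, 0.828, -0.561, 0.0]
force: [-1.3, -0.1, -1.6]
grip_width: 0.552
time_s: 19.95
eef_pos: [464.7, 14.5, 6.1]
ee_rot: [-0.0, 0.828, -0.561, 0.0]
force: [-5.1, 1.1, 11.6]
grip_width: 0.549
```

Contact at 11.6 N, so I release.

```bash
python3 -m pendant '[[[-0.2,0,0,0.0003,0],[-0.5,0,0,0.0003,0],[-1,0,0,0.0003,0],[-1,0,0,0.0003,0],[-1,0,0,0.0003,0],[-1,0,0,0.01,0],[-1,0,0,0.04,0],[-1,0,0,0.08,0],[-1,-0.01,0,0.12,0],[-1,-0.01,0,0.13,0],[-1,-0.01,0,0.13,0],[-1,-0.01,0,0.13,0]]]';  python3 - <<'E'
from h import *
s=monitor.sense();print(s['eef_pos'])
im,d=vision.capture('wrist');np.savez('pics/w15.npz',p=s['eef_pos'],q=s['ee_rot'],d=d)
crop(im[:,:,::-1],190,110,120,120,5,'pics/w15c.png')
E
```

```text
time_s: 21.15
eef_pos: [454.1, 14.7, 134.3]
ee_rot: [0.0, 0.828, -0.561, -0.001]
force: [-0.3, -0.2, -0.8]
grip_width: 0.998
[454.11926102  14.6659116  134.33707873]
```

View pics/w15c.png

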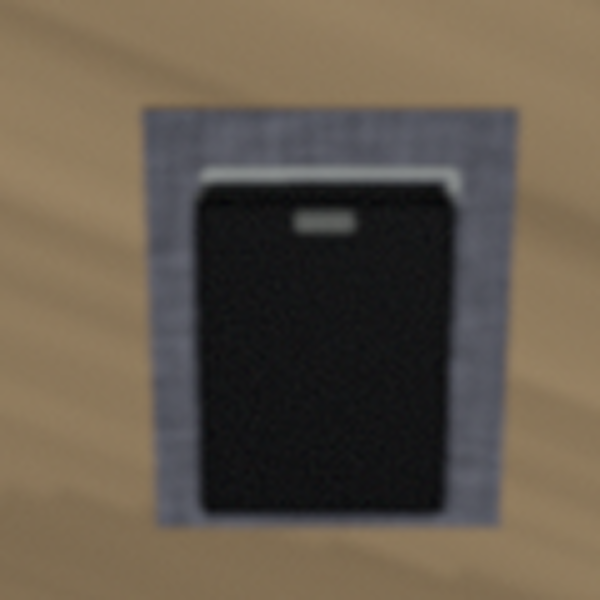

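```bash
python3 - <<'E'
from h import *
a=wcam('pics/w15.npz');B=lambda p:u(p,5,190,110)
rect(a,[B(p) for p in [(142,106),(520,107),(500,526),(155,526)]],3,'pad')
rect(a,[B(p) for p in [(196,202),(456,202),(443,514),(203,514)]],25,'bat')
E
python3 -m pendant '[[[-1,-0.001,-0.015,0,-1],[-1,-0.003,-0.045,0,-4],[-1,-0.006,-0.08,0,-7],[-1,-0.01,-0.115,0,-10],[-1,-0.013,-0.15,0,-13],[-1,-0.017,-0.185,0,-16],[-1,-0.02,-0.215,0,-19],[-1,-0.022,-0.228,0,-20.5],[-1,-0.0225,-0.231,0,-20.5],[-1,-0.0225,-0.231,0,-20.5],[-1,-0.0225,-0.231,0,-20.5]]]'
python3 - <<'E'
from h import *
s=monitor.sense();print(s['eef_pos'])
im,d=vision.capture('wrist');np.savez('pics/w16.npz',p=s['eef_pos'],q=s['ee_rot'],d=d)
crop(im[:,:,::-1],180,110,140,140,4.2,'pics/w16c.png')
im,d=vision.capture('side');crop(im[:,:,::-1],260,110,70,70,8,'pics/s16.png')
E
```

```text
pad [465.4  12.9   3. ] sides [86.3, 71.6, 86.1, 72.2] dirs [21.3, -68.5, -158.3, 111.7]
bat [463.8  13.7  25. ] sides [60.1, 46.3, 60.1, 46.0] dirs [21.5, -68.4, -158.7, 111.7]
time_s: 22.3
eef_pos: [432.1, -215.2, 134.8]
ee_rot: [-0.0, 0.715, -0.699, -0.0]
force: [0.3, 0.0, 0.5]
grip_width: 0.999
[ 432.07746857 -215.21963937  134.81914094]
```

View pics/w16c.png

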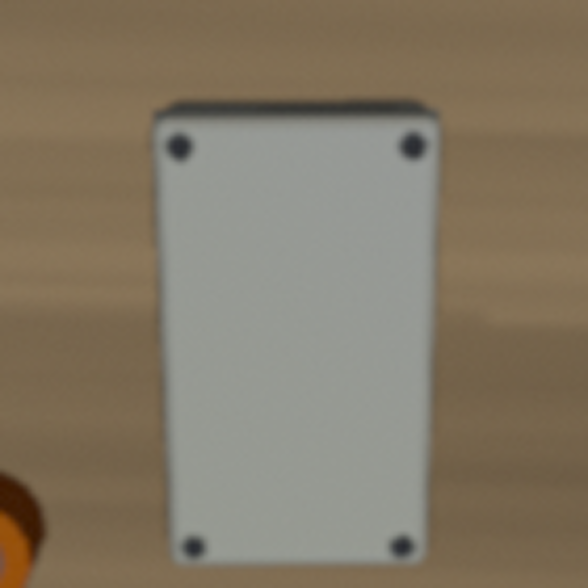

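View pics/s16.png

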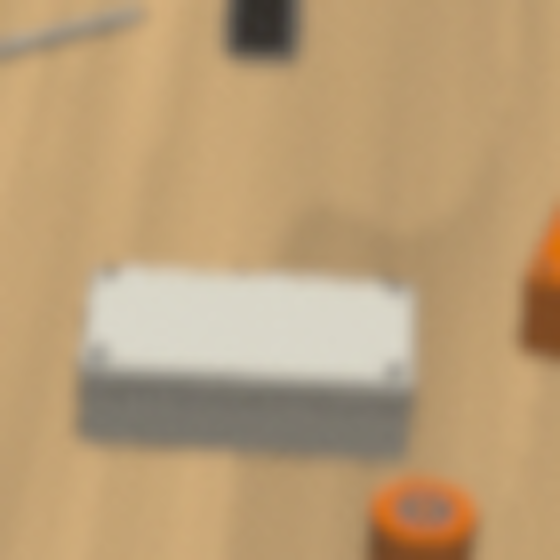

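```bash
python3 - <<'E'
from h import *
a=wcam('pics/w16.npz');B=lambda p:u(p,4.2,180,110);S=lambda p:u(p,8,260,110);s=cam('side')
rect(a,[B(p) for p in [(155,117),(441,117),(426,563),(172,562)]],32,'case')
for p,q in [((179,147),(97,352)),((413,146),(108,271)),((401,547),(397,288)),((193,547),(394,371))]: print(tri([a,s],[B(p),S(q)]).round(1))
E
```

```text
case [ 431.9 -216.4   32. ] sides [101.9, 58.2, 102.1, 58.8] dirs [1.3, -88.7, -178.4, 91.0]
[ 475.8 -190.8   31. ]
[ 477.2 -239.    31.4]
[ 384.4 -241.3   30.9]
[ 383.5 -193.1   30.5]
```

```bash
python3 -m pendant '[[[-1,0,0,-0.02,0],[-1,0,0,-0.055,0],[-1,0,0,-0.09,0],[-1,0,0,-0.115,0],[-1,0,0,-0.127,0],[-1,0,0,-0.1295,0],[-1,0,0,-0.1295,0],[-0.7,0,0,-0.1295,0],[-0.4,0,0,-0.1295,0],[-0.2,0,0,-0.1295,0],[1,0,0,-0.1295,0],[1,0,0,-0.1295,0],[1,0,0,-0.1295,0],[1,0,0,-0.1295,0],[1,0,0,-0.1295,0]]]' 60;  python3 - <<'E'
from h import *
s=monitor.sense();print(s['eef_pos'],s['force'])
im,d=vision.capture('wrist');np.savez('pics/w17.npz',p=s['eef_pos'],q=s['ee_rot'],d=d)
cv2.imwrite('pics/w17.png',im[:,:,::-1])
E
```

```text
time_s: 23.9
eef_pos: [432.5, -216.7, 6.9]
ee_rot: [-0.0, 0.714, -0.7, 0.001]
force: [-1.9, 1.7, 10.3]
grip_width: 0.688
[ 432.48248398 -216.70161035    6.91587517] [-1.92518108  1.74554687 10.27859709]
```

View pics/w17.png

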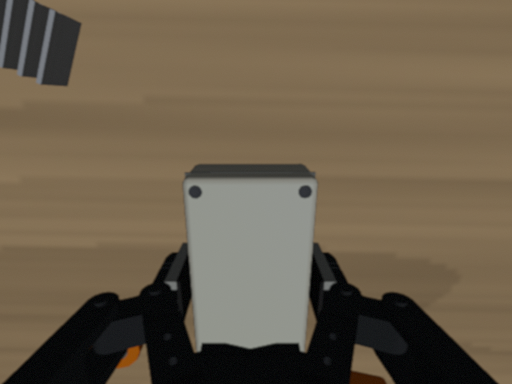

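```bash
python3 -m pendant '[[[1,0,0,0.008,0],[1,0,0,0.03,0],[1,0,0,0.06,0],[1,0,0.01,0.08,-0.5],[1,-0.001,0.035,0.09,-2],[1,-0.002,0.065,0.09,-4],[1,-0.003,0.1,0.09,-6],[1,-0.005,0.135,0.09,-8],[1,-0.006,0.17,0.09,-10],[1,-0.007,0.205,0.09,-12],[1,-0.009,0.24,0.09,-14],[1,-0.01,0.275,0.09,-16],[1,-0.011,0.31,0.09,-18],[1,-0.013,0.345,0.09,-20],[1,-0.014,0.38,0.09,-22],[1,-0.016,0.415,0.09,-24.5],[1,-0.017,0.445,0.09,-26],[1,-0.017,0.46,0.09,-26.8],[1,-0.017,0.4635,0.09,-26.8],[1,-0.017,0.4635,0.09,-26.8]]]'; python3 -m pendant '[[[1,0,0,0,0],[1,0,0,0,0]]]'; python3 - <<'E'
from h import *
s=monitor.sense();im,d=vision.capture('wrist');cv2.imwrite('pics/w18.png',im[:,:,::-1]);np.savez('pics/w18.npz',p=s['eef_pos'],q=s['ee_rot'],d=d)
print(s['eef_pos'],s['ee_rot'])
crop(im[:,:,::-1],150,110,200,200,3,'pics/w18c.png')
im,d=vision.capture('side');crop(im[:,:,::-1],210,180,150,180,3.3,'pics/s18.png')
E
```

```text
time_s: 25.95
eef_pos: [414.9, 247.0, 95.8]
ee_rot: [-0.0, -0.533, 0.846, -0.0]
force: [-0.5, -0.6, -2.5]
grip_width: 0.689
time_s: 26.15
eef_pos: [415.1, 246.3, 95.7]
ee_rot: [-0.0, -0.532, 0.847, -0.0]
force: [0.5, -0.3, -1.5]
grip_width: 0.692
[415.14226983 246.28448745  95.70467449] [-2.88131632e-05 -5.32352396e-01  8.46522843e-01 -3.74852927e-05]
```

View pics/w18c.png

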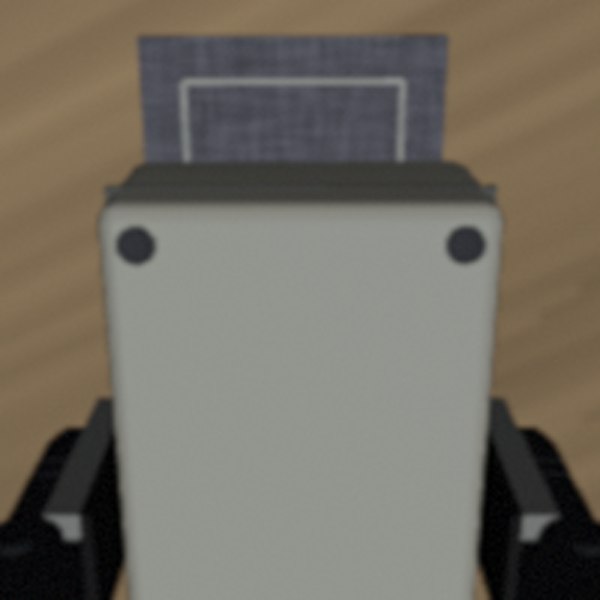

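View pics/s18.png

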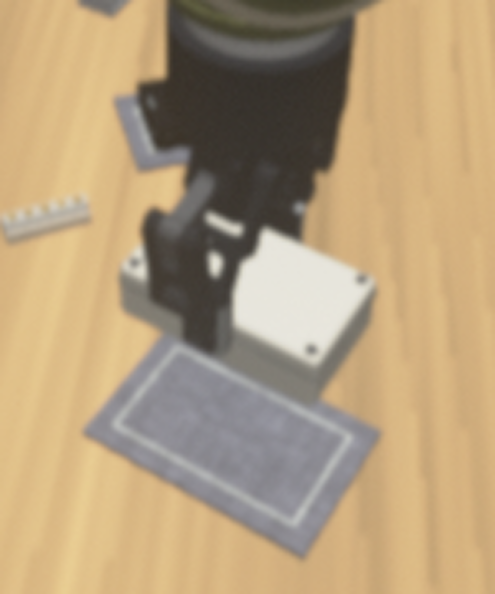

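```bash
python3 - <<'E'
from h import *
a=wcam('pics/w18.npz');B=lambda p:u(p,3,150,110)
for n,X,L,z in [('pad',[(138,36),(447,36)],64,3),('line',[(182,81),(405,81)],52,3),('case',[(101,206),(502,206)],52,122),('screws',[(136,245),(465,245)],46.3,122)]:
    X=[plane(a,B(p),z) for p in X]
    m=(X[0]+X[1])/2;v=X[1]-X[0];v/=np.linalg.norm(v);w=np.array([-v[1],v[0],0])
    print(n,m.round(1),'len',np.linalg.norm(X[1]-X[0]).round(1),'ang',np.degrees(np.arctan2(w[1],w[0])).round(1),'ctr',(m-w*L).round(1))
s=cam('side')
S=lambda p:u(p,3.3,210,180)
print(np.mean([plane(s,S(p),3) for p in [(176,346),(351,438),(297,524),(116,425)]],0))
E
```

```text
pad [474.5 219.4   3. ] len 82.9 ang -25.7 ctr [416.8 247.2   3. ]
line [463.6 224.4   3. ] len 60.9 ang -25.7 ctr [416.8 247.    3. ]
case [461.  223.4 122. ] len 56.7 ang -25.7 ctr [414.1 246.  122. ]
screws [455.8 226.  122. ] len 47.3 ang -25.7 ctr [414.1 246.1 122. ]
[415.1341235  248.26962338   3.        ]
```

```bash
python3 -m pendant '[[[1,0.002,0.001,-0.015,0],[1,0.002,0.001,-0.035,0],[1,0.002,0.001,-0.055,0],[1,0.002,0.001,-0.07,0],[1,0.002,0.001,-0.079,0],[1,0.002,0.001,-0.083,0],[1,0.002,0.001,-0.085,0],[1,0.002,0.001,-0.0858,0],[1,0.002,0.001,-0.0858,0],[1,0.002,0.001,-0.0858,0]]]'; python3 -m pendant '[[[1,0,0,-0.0005,0],[1,0,0,-0.001,0],[1,0,0,-0.001,0]]]'
```

```text
time_s: 27.25
eef_pos: [417.2, 248.2, 10.2]
ee_rot: [0.0, -0.533, 0.846, -0.0]
force: [-0.2, 0.1, -2.0]
grip_width: 0.689
time_s: 27.55
eef_pos: [417.2, 248.2, 9.9]
ee_rot: [0.0, -0.533, 0.846, -0.0]
force: [-4.1, -1.6, 11.4]
grip_width: 0.69
```

```bash
python3 -m pendant '[[[-0.5,0,0,0.0003,0],[-0.7,0,0,0.0003,0],[-1,0,0,0.0003,0],[-1,0,0,0.0003,0],[-1,0,0,0.0003,0],[-1,0,0,0.01,0],[-1,0,0,0.04,0],[-1,0,0,0.08,0],[-1,-0.01,0,0.12,0],[-1,-0.01,0,0.13,0],[-1,-0.01,0,0.13,0],[-1,-0.01,0,0.13,0]]]';  python3 - <<'E'
from h import *
s=monitor.sense();print(s['eef_pos'])
im,d=vision.capture('wrist');np.savez('pics/w19.npz',p=s['eef_pos'],q=s['ee_rot'],d=d)
crop(im[:,:,::-1],150,90,200,200,3,'pics/w19c.png')
im,d=vision.capture('side');cv2.imwrite('pics/s19.png',im[:,:,::-1])
im,d=vision.capture('top');cv2.imwrite('pics/t19.png',im[:,:,::-1])
E
```

```text
time_s: 28.75
eef_pos: [406.6, 247.9, 138.0]
ee_rot: [-0.001, -0.533, 0.846, 0.0]
force: [-0.2, 0.6, -0.1]
grip_width: 1.001
[406.64251985 247.89874706 137.97552936]
```

View pics/w19c.png

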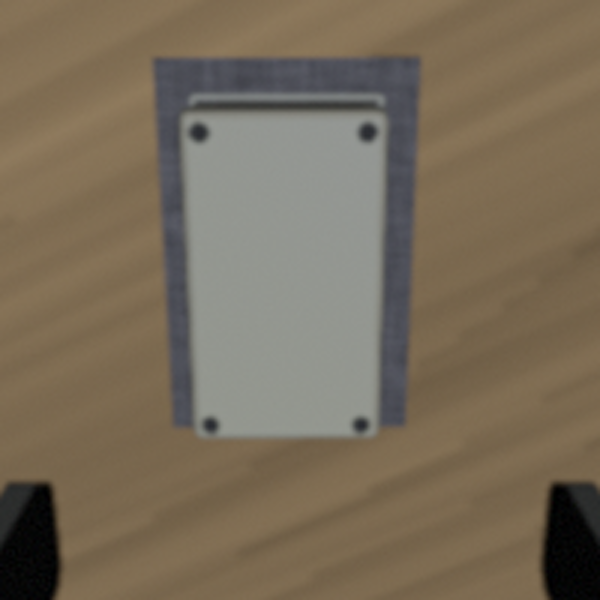

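View pics/s19.png

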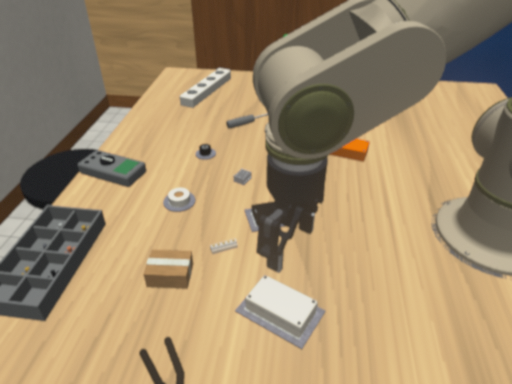

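View pics/t19.png

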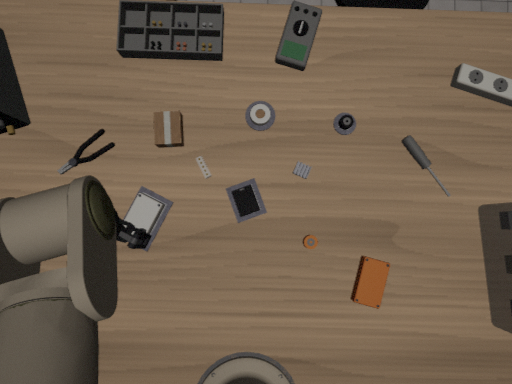

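```bash
python3 - <<'E'
from h import *
a=wcam('pics/w19.npz');B=lambda p:u(p,3,150,90)
rect(a,[B(p) for p in [(154,58),(420,58),(404,427),(172,427)]],3,'pad')
rect(a,[B(p) for p in [(181,112),(387,112),(378,437),(196,437)]],35,'case')
t=cv2.imread('pics/t19.png')
crop(t,220,90,150,140,5,'pics/t19c.png')
E
```

```text
pad [416.6 247.2   3. ] sides [127.7, 83.0, 127.7, 83.8] dirs [-26.0, -115.7, 154.4, 64.3]
case [416.3 247.5  35. ] sides [101.9, 58.0, 101.9, 58.4] dirs [-25.6, -115.7, 154.6, 64.3]
```

View pics/t19c.png

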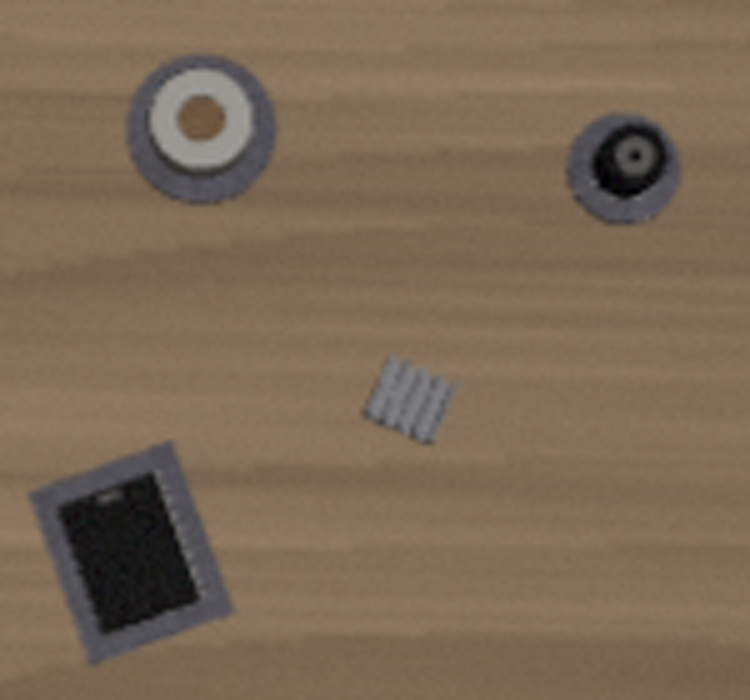

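```bash
python3 - <<'E'
from h import *
a=cam('top');B=lambda p:u(p,5,220,90)
for n,p,z in [('padtape',(201,129),3),('tape',(202,118),23),('padbuz',(623,169),3),('buz',(635,156),23)]: print(n,plane(a,B(p),z).round(1))
rect(a,[B(p) for p in [(174,441),(233,609),(92,663),(29,493)]],3,'padbat')
rect(a,[B(p) for p in [(156,472),(201,598),(104,634),(58,510)]],25,'bat')
s=monitor.sense();print(s['eef_pos'],s['dq'].round(3),s['time_s'])
E
```

```text
padtape [666.3 -14.1   3. ]
tape [665.6 -14.1  23. ]
padbuz [ 653.5 -215.8    3. ]
buz [ 654.2 -216.3   23. ]
padbat [464.4  12.6   3. ] sides [72.1, 83.4, 70.2, 84.6] dirs [-68.5, -159.2, 112.5, 22.2]
bat [462.   13.4  25. ] sides [47.9, 61.0, 46.9, 60.1] dirs [-67.0, -158.8, 111.9, 22.1]
[406.55628307 247.85052303 137.50897771] [-0.001 -0.003 -0.006  0.001  0.001 -0.001] 28.9
```

All four parts are within about 2.5 mm of their pad centres and lengthwise within 1°. The arm is clear and at rest, so I hand in.

```bash
python3 -c "
from rig import order
print(order.finish_job())"
```

```text
the job is handed in; nothing more can be done
None
```

I took the stack apart from the top down and set each part on its own pad, in the order buzzer, tape, battery holder, case. I then handed the job in at about 29 s, with the gripper open and clear. The hand-in reports no verdict, so the figures below are my own last checks.

| Part | Distance from pad centre | Angle to pad |
|---|---|---|
| Buzzer | about 1 mm | – |
| Tape | 0.7 mm (top camera), 2.4 mm (wrist camera) | – |
| Battery holder | 1.8 mm (wrist camera), 2.5 mm (top camera) | within 1° |
| Project case | under 1 mm (wrist camera only; the arm hid it from the top camera) | within 0.5° |

- **Disagreements:** the side camera first placed the battery and case pads about 4 mm farther in y than the top camera. I went by the wrist camera's close view of each pad. For heights, the pictures put the tape's top at 72 mm and the case lid at 31 mm, against 74 and 32 mm from the text. They put the buzzer pad at about 1 mm instead of 3. For the final millimetre of each placing I relied on the contact force, which read 5 to 12 N.
- **Drops and tilt:** the pictures showed all four parts upright and released, with no drop or tip seen. I judged the tilt by eye and did not measure it.

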